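# Book in and hang up the returned template plates

### The job

Book the returned template plates back in: take the scanner from its mat and, in the order red, yellow, blue (skipping any colour that is not there), point it squarely at the label of each plate as it stands in the rack, from about 10 cm, and keep it aimed at the label's centre for a good two seconds each. Then lay the scanner back on the middle of its mat, lying on its side as it was, and hang every plate by its hole on the hook of its own colour, hanging free and straight down with the label facing outward from the stand. Leave the wax tin and the cardboard box where they are.

Things in the scene. Friction and masses are not known exactly. Their poses are not given: they have to be found in the camera images.
- scanner: Cordless pistol-shaped barcode scanner on its side, 0.22 kg. Origin: centre of underside; z up as it lies, x along the beam. Grey barrel x -50..50, y 11..59, 44 mm high; black handle square to it, x -17..17 (34 mm wide, parallel sides), y 11..-80, 40 mm high. Grip from above across the handle (fingers closing along x) near y = -30. Nothing need be pressed
- scanner_window (a point): Centre of the scanner's red window, at (50, 35, 22) mm in the scanner's frame; the beam leaves along the scanner's +x
- mat: Black rubber charging mat fixed to the bench, 170 (x) by 180 (y) by 4 mm, where the scanner lies at the start; origin: centre of its underside, z up
- rack: Fixed wooden rack, 64 (x) by 270 (y) by 50 mm high; origin: centre of underside; its front faces its -x. Three slots 12 mm wide (x), 74 mm long (y), 20 mm deep, floor 30 mm up, at y = -86, 0 and 86 mm, in which the plates stand upright, labels to the front
- hook_stand: Fixed wooden stand, base 110 (x) by 260 (y) by 12 mm; origin: centre of underside. A cross board at the back (front face x = 21 mm, top 165 mm up) carries three hooks: level 8 mm rods pointing outward (-x), 65 mm long, axis 157 mm up, tips turned up to 168 mm, at y = 80 (red), 0 (yellow), -80 mm (blue); a patch of its colour behind each
- wax_tin: Brown round tin, 79 mm across, 36 mm high, a bystander; origin at centre of its underside
- tuner_box: Small cardboard box 60x85x35 mm, a bystander; origin at centre of its underside
- red_plate: Red template plate, 10 mm thick (x), 70 mm wide (y), 155 mm high (z), 0.12 kg, may be absent. Origin: centre of its lower edge; front face with the label looks to its -x. It has a rectangular hole 34 mm wide (y) from z = 80 to 112 mm; above it a solid grip tab, z 112 to 155
- red_label (a point): Centre of the white striped label (54x50 mm) on the red plate's front face, 50 mm above the plate's lower edge
- red_eye (a point): Point in the red plate's hole, mid thickness, 108 mm above the plate's lower edge, 4 mm below the hole's upper edge: where the hook rod's axis lies when the plate hangs. Axes as the plate's
- red_front (a point): Point in the air 200 mm straight in front of the red plate's label (along the plate's -x)
- red_hook (a point): Point on the axis of the red hook's rod at mid length (33 mm before the board, 34 mm behind the turned-up tip); axes as the hook stand's, x inward to the board
- yellow_plate: Yellow template plate, 10 mm thick (x), 70 mm wide (y), 155 mm high (z), 0.12 kg, may be absent. Origin: centre of its lower edge; front face with the label looks to its -x. It has a rectangular hole 34 mm wide (y) from z = 80 to 112 mm; above it a solid grip tab, z 112 to 155
- yellow_label (a point): Centre of the white striped label (54x50 mm) on the yellow plate's front face, 50 mm above the plate's lower edge
- yellow_eye (a point): Point in the yellow plate's hole, mid thickness, 108 mm above the plate's lower edge, 4 mm below the hole's upper edge: where the hook rod's axis lies when the plate hangs. Axes as the plate's
- yellow_front (a point): Point in the air 200 mm straight in front of the yellow plate's label (along the plate's -x)
- yellow_hook (a point): Point on the axis of the yellow hook's rod at mid length (33 mm before the board, 34 mm behind the turned-up tip); axes as the hook stand's, x inward to the board
- blue_plate: Blue template plate, 10 mm thick (x), 70 mm wide (y), 155 mm high (z), 0.12 kg, may be absent. Origin: centre of its lower edge; front face with the label looks to its -x. It has a rectangular hole 34 mm wide (y) from z = 80 to 112 mm; above it a solid grip tab, z 112 to 155
- blue_label (a point): Centre of the white striped label (54x50 mm) on the blue plate's front face, 50 mm above the plate's lower edge
- blue_eye (a point): Point in the blue plate's hole, mid thickness, 108 mm above the plate's lower edge, 4 mm below the hole's upper edge: where the hook rod's axis lies when the plate hangs. Axes as the plate's
- blue_front (a point): Point in the air 200 mm straight in front of the blue plate's label (along the plate's -x)
- blue_hook (a point): Point on the axis of the blue hook's rod at mid length (33 mm before the board, 34 mm behind the turned-up tip); axes as the hook stand's, x inward to the board

How it is judged (in metres and radians):
On the way, in this order (a step that is already met when the one before it is completed fails the run):
1. red label, its plate in the rack, scanned: window 55 to 185 mm off, beam axis within 20 mm of the label centre each way and 0.4 rad of square, kept there 1.8 s (x of red_label in the frame of scanner_window between 0.055 and 0.185 m and angle between the x axis of scanner and the x axis of red_plate, either way round below 0.4 rad and y of red_label in the frame of scanner_window between -0.02 and 0.02 m and z of red_label in the frame of scanner_window between -0.02 and 0.02 m and z of red_plate in the frame of rack between 0.02 and 0.045 m and x of red_plate in the frame of rack between -0.02 and 0.02 m), for 1.8 s.
2. yellow label, its plate in the rack, scanned: window 55 to 185 mm off, beam axis within 20 mm of the label centre each way and 0.4 rad of square, kept there 1.8 s (x of yellow_label in the frame of scanner_window between 0.055 and 0.185 m and angle between the x axis of scanner and the x axis of yellow_plate, either way round below 0.4 rad and y of yellow_label in the frame of scanner_window between -0.02 and 0.02 m and z of yellow_label in the frame of scanner_window between -0.02 and 0.02 m and z of yellow_plate in the frame of rack between 0.02 and 0.045 m and x of yellow_plate in the frame of rack between -0.02 and 0.02 m), for 1.8 s.
3. blue label, its plate in the rack, scanned: window 55 to 185 mm off, beam axis within 20 mm of the label centre each way and 0.4 rad of square, kept there 1.8 s (x of blue_label in the frame of scanner_window between 0.055 and 0.185 m and angle between the x axis of scanner and the x axis of blue_plate, either way round below 0.4 rad and y of blue_label in the frame of scanner_window between -0.02 and 0.02 m and z of blue_label in the frame of scanner_window between -0.02 and 0.02 m and z of blue_plate in the frame of rack between 0.02 and 0.045 m and x of blue_plate in the frame of rack between -0.02 and 0.02 m), for 1.8 s.
4. the scanner lies on its mat again, let go (horizontal distance between scanner and mat below 0.06 m and z of scanner in the frame of mat between -0.005 and 0.015 m and angle between scanner's own z axis and vertical below 0.15 rad and linear speed of scanner below 0.02 m/s and contact force between the fingers and scanner below 0.1 N), for 0.2 s.
At the end, for the whole second after the job is handed in: Each plate present hangs at rest, upright, on the hook of its colour (eye point within 14 mm of the rod's axis and 32 mm of its middle), label outward within 0.5 rad of square to the stand; the scanner lies at rest on its side on its mat, within 60 mm of the middle (horizontal distance between scanner and mat below 0.06 m and z of scanner in the frame of mat between -0.005 and 0.015 m and angle between scanner's own z axis and vertical below 0.15 rad and linear speed of scanner below 0.02 m/s and x of red_eye in the frame of red_hook between -0.032 and 0.032 m and y of red_eye in the frame of red_hook between -0.014 and 0.014 m and z of red_eye in the frame of red_hook between -0.014 and 0.01 m and angle between each of red_plate, yellow_plate, blue_plate's own z axis and vertical below 0.25 rad and angle between the x axis of each of red_plate, yellow_plate, blue_plate and the x axis of hook_stand, either way round below 0.5 rad and x of red_front in the frame of red_hook below -0.12 m and linear speed of each of red_plate, yellow_plate, blue_plate below 0.03 m/s and x of yellow_eye in the frame of yellow_hook between -0.032 and 0.032 m and y of yellow_eye in the frame of yellow_hook between -0.014 and 0.014 m and z of yellow_eye in the frame of yellow_hook between -0.014 and 0.01 m and x of yellow_front in the frame of yellow_hook below -0.12 m and x of blue_eye in the frame of blue_hook between -0.032 and 0.032 m and y of blue_eye in the frame of blue_hook between -0.014 and 0.014 m and z of blue_eye in the frame of blue_hook between -0.014 and 0.01 m and x of blue_front in the frame of blue_hook below -0.12 m); the robot touches nothing.
It fails at once if the wax tin is moved by more than 40 mm (distance of wax_tin from where it was at the start of the episode above 0.04 m).
It fails at once if the cardboard box is moved by more than 40 mm (distance of tuner_box from where it was at the start of the episode above 0.04 m).
Of red_plate, yellow_plate, blue_plate only 2 to 3 are there at a start; the rules pass over those that are not, and their reading is None.
At some moment in a run one of scanner may be knocked a few centimetres aside while the robot is not near it.
It also fails if it takes over 210 s, if anything falls off the work surface, if the arm or the gripper's body presses on something with over 40 N, if the wrist force passes 120 N, or if a joint passes its speed limit or range.

### The arm

A 6-joint arm with a two-finger parallel gripper is mounted at the origin on a cart in front of the work surface, level with it; the furniture and walls round the work are solid. World frame = base frame: x ahead of the robot, y to its left, z up, the work surface at z = 0. Lengths are in m, angles in degrees, forces in N, time in s.
With the tool pointing down it reaches from about 0.4 to 0.825 m from the base axis. Payload 7 kg.
Tool frame: the origin (TCP) lies midway between the tips of the shut fingers; the grasp point (between the pads) lies 19 mm behind it; z points along the fingers, y is the line along which they close (so a half turn about z gives the same grasp; the last joint's range is limited). The gripper opens to 88 mm and grips with 3 to 60 N. Pads are 19 mm wide; open, the fingers measure 130 mm over their backs; the gripper's body (78 mm by 193 mm) begins 47 mm behind the grasp point.
Start: joints at [88.413, 20.546, 0.682, 0, -70.136, -16.507], TCP at [0.21, 0.642, 0.227] pointing down, gripper open.
Joint ranges: [-176.03, 176.03], [-82.01, 121.73], [-58.28, 71.71], [-173.87, 95.51], [-174.79, -0.11], [-173.66, 173.66]. Speed limits (degrees/s): [136.94, 136.94, 172.46, 180, 180, 180].

### API

Orientations are given as [roll, pitch, yaw] about the fixed x, y, z axes, in that order (R = Rz(yaw) Ry(pitch) Rx(roll)).
In Python, from plant import ctrl, viewer, close_job gives the robot as it stands. The module is installed in compiled form; this text tells all that it offers.
- The arm moves only by the tool step_arm, never from a script. Its argument "moves" is a list that holds one entry, the list of rows, each a list of 5 numbers: the shift along the world's x, y, z in cm, then the turn about the world's z in rad, then the finger opening in cm, from 0 to 8.76. In form: [[[tx, ty, tz, twist, grip], ...]]. A call has 1 to 10 rows; each row shifts and turns the commanded pose from where the row before left it; what a row does not reach is not made up. A row lasts 1/10 s, in which the tool goes at most 50 mm and 8.59 degrees, less where a joint would pass 70% of its speed; a pose out of reach is approached as far as the arm can. A call with a gripper value outside its range is refused whole. The fingers move at their own pace and stop on an object; the grip force is fixed at half the most. Time passes only in rows, so rows that do not move let the fingers close. It gives the time, the measured TCP pose, the force, the opening and the grip force at its end, in the units of the state.
- ctrl.get_obs(): the state, without advancing time (a new reading comes with each control period).
- viewer.snapshot(name): name is "side" or "top"; returns (picture, depth): 400x640x3 uint8, blue, green, red; 400x640 float32, m along the optical axis (not along the pixel's ray), 0 where there is no reading.
- viewer.camera_info(name): a dict with "camera_matrix" (3x3 intrinsics, pixels), "eye" and "orientation" of the camera in the world. Camera axes: x right, y down, z forward; pixel columns grow to the right and rows downward; lengths in m; the calibration is good to about 2 mm. A picture is of the moment at which its call begins. camera_info takes no time and is no camera call.
- close_job(): hands the job in; it is judged then, once.
The state is a dict: "clock": time; "joint_pos": joint angles; "qvel": joint speeds; "tau": joint torques, N m; "tool_pos": TCP position; "orientation": TCP orientation; "force": force on the tool from outside, world axes, zero at the start; "moment": the same for the moment, N m; "opening": finger opening in m; "gripper_force": force on a finger pad.
Only numpy, scipy, OpenCV 4.12 (cv2) and the standard library are available. Lean on these libraries where they do the work, as an engineer would, in place of code of your own. Each camera call takes 0.05 s, during which the arm holds its last target. There are 200 camera calls.

## Working session

There is one attempt and no reset: what is moved stays moved. The work goes in short steps, Python scripts to look and compute and a tool call to move; the robot and the scene stay as the last step left them, time stands still between calls to the robot, and variables do not carry over. Pictures are saved under pics/ and viewed, at most 14 in all, crops included, and the job is handed in when it is done.

Besides the shell and the picture viewer there is one more tool, called after "Call:" in YAML: its name, and indented under it one key for each argument. step_arm: Moves the arm, as the interface text tells. Its arguments: {"type":"object","properties":{"moves":{"type":"array","items":{"type":"array","items":{"type":"array","items":{"type":"number"}}}}},"required":["moves"]}

```bash
mkdir -p pics; cat > h.py <<'E'
import numpy as np, cv2
from scipy.spatial.transform import Rotation as R
from plant import ctrl, viewer, close_job
def cam(n):
    i=viewer.camera_info(n); K=np.array(i["camera_matrix"]); o=np.array(i["orientation"]); e=np.array(i["eye"])
    Rm=o if o.shape==(3,3) else (R.from_euler('xyz',o,degrees=True).as_matrix() if o.size==3 else R.from_quat(o).as_matrix())
    return K,Rm,e
def snap(n,f=None):
    im,d=viewer.snapshot(n); 
    if f: cv2.imwrite('pics/'+f+'.png',im)
    K,Rm,e=cam(n); v,u=np.mgrid[:400,:640]
    P=np.stack([(u-K[0,2])/K[0,0]*d,(v-K[1,2])/K[1,1]*d,d],-1)@Rm.T+e
    P[d==0]=np.nan
    return im,P
E
python3 - <<'E'
from h import *
print(ctrl.get_obs())
for n in("side","top"):
    print(viewer.camera_info(n)); im,P=snap(n,n+'0'); np.savez(n+'0.npz',im=im,P=P)
E
```

```text
{'clock': 0.0, 'joint_pos': array([ 8.84123479e+01,  2.05925217e+01,  6.33414787e-01, -2.07893116e-02,
       -7.01339032e+01, -1.65051258e+01]), 'qvel': array([ 0.02571448, -0.0115384 , -0.03532164,  0.04801406,  0.05737748,
        0.061048  ]), 'tau': array([-3.40914403e-04, -5.82726824e+01,  2.93048269e+01,  6.99672773e+00,
        6.92003465e-03, -1.63108357e-04]), 'tool_pos': array([0.20951533, 0.64115281, 0.22560557]), 'orientation': array([ 1.79905270e+02, -7.68917186e-03, -1.80998522e+01]), 'force': array([-0.18837013,  0.00935778,  0.71496399]), 'moment': array([ 0.01639646, -0.05988453, -0.0444785 ]), 'gripper_force': 0.0, 'opening': 0.08745787118780962}
{'camera_matrix': array([[401.74633632,   0.        , 316.63124771],
       [  0.        , 401.74633632, 197.39262865],
       [  0.        ,   0.        ,   1.        ]]), 'eye': array([ 0.03205324, -0.80357824,  0.9454703 ]), 'orientation': array([-133.1422181 ,    1.00188123,  -34.45778677])}
{'camera_matrix': array([[516.86443577,   0.        , 321.40270883],
       [  0.        , 516.86443577, 195.49751104],
       [  0.        ,   0.        ,   1.        ]]), 'eye': array([ 0.38732608, -0.05105012,  1.46607249]), 'orientation': array([-173.96514228,   -1.18386158,  -89.42355423])}
```

View pics/side0.png

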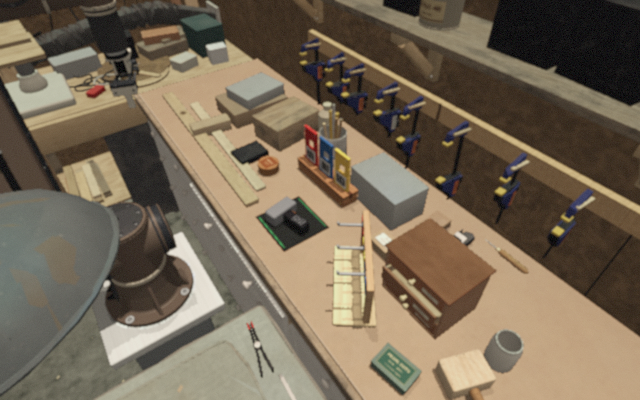

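View pics/top0.png

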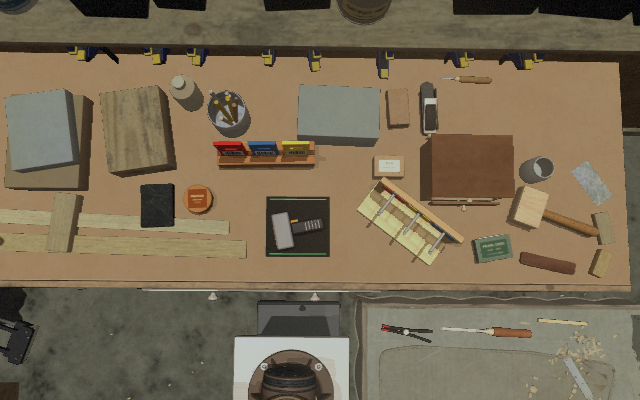

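The side view shows the scanner on its mat at (290,215), the rack at (327,178) with red, blue and yellow plates, and the hook stand at (355,275). The top view has the mat at (297,226), the scanner barrel left and its handle right, the rack at (266,154), the stand at (412,222), the tin at (198,199) and a small box at (388,166) or (493,248).

```bash
cat >> h.py <<'E'
def ray(n,px,z):
    K,Rm,e=cam(n); px=np.atleast_2d(px).astype(float)
    d=np.c_[(px[:,0]-K[0,2])/K[0,0],(px[:,1]-K[1,2])/K[1,1],np.ones(len(px))]@Rm.T
    return e+d*((z-e[2])/d[:,2])[:,None]
def rect(m,P,z=None,n="top"):
    m=cv2.morphologyEx(m.astype('u1'),cv2.MORPH_OPEN,np.ones((2,2),'u1'))
    nn,l,st,_=cv2.connectedComponentsWithStats(m); k=1+np.argmax(st[1:,4]); v,u=np.where(l==k)
    X=ray(n,np.c_[u,v],z)[:,:2] if z is not None else P[v,u,:2]
    r=cv2.minAreaRect((X*1000).astype('f4')); return np.round(r[0],1),np.round(r[1],1),round(r[2],1),len(v), np.round(cv2.boxPoints(r)).tolist()
def roi(a,b,c,d):
    m=np.zeros((400,640),bool); m[b:d,a:c]=1; return m
E
python3 - <<'E'
from h import *
f=np.load('top0.npz'); im,P=f['im'],f['P']; Z=P[...,2]
hsv=cv2.cvtColor(im,cv2.COLOR_BGR2HSV)
H,S,V=[hsv[...,i].astype(int) for i in range(3)]
print('bench z',np.nanmedian(Z[260:275,100:400]))
r=roi(255,185,340,265)
print('mat',rect(r&(V<70)|r&(H>40)&(H<80)&(S>120),P,.004))
print('scan',rect(r&(Z>.02)&(Z<.08),P,.042), 'zmed',np.nanmedian(Z[r&(Z>.02)]))
print('barrel',rect(r&(Z>.02)&(V>80)&(S<60),P,.044))
print('handle',rect(r&(Z>.02)&(V<75),P,.042))
r=roi(210,135,325,175)
print('rack',rect(r&(Z>.035)&(Z<.065),P,.05))
for n,h in(('red',((H<8)|(H>172))),('blue',(H>100)&(H<125)),('yel',(H>20)&(H<35))):
    print(n,rect(r&h&(S>120)&(Z>.16),P,.185),rect(r&h&(S>120)&(Z>.08),P,None))
r=roi(350,170,470,270)
print('board',rect(r&(Z>.15)&(Z<.2),P,.165),'base',rect(r&(Z>.005)&(Z<.03),P,.012))
r=roi(170,170,225,225);print('tin',rect(r&(Z>.02),P,.036))
# nearby obstacles
for n,b in(('smallbox',(370,150,408,182)),('grey',(290,80,385,145)),('greenbox',(470,230,515,266)),('chest',(425,125,520,210)),('jar',(200,80,250,138)),('black',(135,180,178,230))):
    r=roi(*b); print(n,np.nanmax(Z[r]),rect(r&(Z>.02),P))
# tall stuff
E
```

```text
bench z -0.0004849885550555211
mat (array([451.1, -14.4]), array([166.7, 175.6]), 0.6, 2636, [[367.0, 73.0], [369.0, -103.0], [535.0, -101.0], [534.0, 74.0]])
scan (array([447.3, -19. ]), array([100.2, 139. ]), 11.9, 1072, [[384.0, 39.0], [413.0, -97.0], [511.0, -77.0], [482.0, 59.0]]) zmed 0.04516678019063103
barrel (array([438.2,  24.8]), array([97.3, 45.8]), 11.7, 592, [[386.0, 37.0], [395.0, -8.0], [490.0, 12.0], [481.0, 57.0]])
handle (array([451.2, -42.6]), array([34. , 91.2]), 12.2, 189, [[425.0, -2.0], [444.0, -91.0], [477.0, -84.0], [458.0, 6.0]])
rack (array([652.3,  69.9]), array([ 67.8, 277.4]), 1.7, 1299, [[614.0, 208.0], [622.0, -70.0], [690.0, -68.0], [682.0, 210.0]])
red (array([648.9, 158.3]), array([12.8, 72.7]), 0.8, 145, [[642.0, 195.0], [643.0, 122.0], [656.0, 122.0], [655.0, 195.0]]) (array([651.5, 162.2]), array([ 7.1, 69.5]), 3.9, 270, [[646.0, 197.0], [650.0, 127.0], [657.0, 128.0], [653.0, 197.0]])
blue (array([652.6,  74.5]), array([ 7.7, 65.2]), 0.8, 90, [[648.0, 107.0], [649.0, 42.0], [657.0, 42.0], [656.0, 107.0]]) (array([652.2,  74.7]), array([ 7.4, 66
[... 940 characters left out ...]
324.7]), 40.0, 4803, [[638.0, -10.0], [847.0, -259.0], [884.0, -228.0], [675.0, 21.0]])
greenbox 0.03843755862378839 (array([ 397.1, -568.5]), array([ 69.6, 111.5]), 10.0, 852, [[353.0, -520.0], [372.0, -629.0], [441.0, -617.0], [422.0, -508.0]])
chest 0.18277952826538524 (array([ 595.6, -520.7]), array([133.3, 319.4]), 25.3, 6175, [[467.0, -405.0], [604.0, -694.0], [724.0, -637.0], [588.0, -348.0]])
jar 0.219662221535466 (array([768.8, 173.4]), array([ 90.9, 104.4]), 42.8, 1273, [[700.0, 181.0], [771.0, 104.0], [838.0, 166.0], [767.0, 243.0]])
black 0.04184093751301399 (array([505. , 376.5]), array([121.1,  86.6]), 4.7, 1417, [[441.0, 415.0], [448.0, 328.0], [569.0, 338.0], [562.0, 425.0]])
```

```bash
python3 - <<'E'
import cv2
a=cv2.imread('pics/top0.png')
cv2.imwrite('pics/c0.png',cv2.resize(a[130:280,200:480],None,fx=2.8,fy=2.8,interpolation=cv2.INTER_CUBIC))
E
```

```text
(no output)
```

View pics/c0.png

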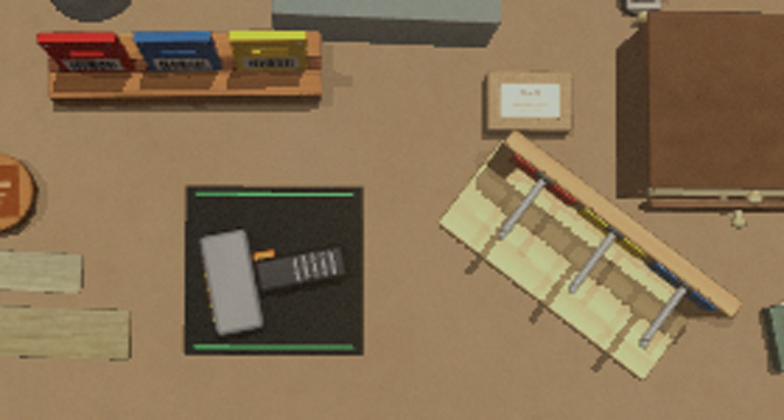

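The crop confirms the barrel at (232,283) with the trigger facing +x, and the hooks pointing down-left from the board. I'll set off toward the scanner.

Call:
step_arm:
  moves:
    - [[2, -4, 0, -0.06, 8.7], [2, -4, 0, -0.06, 8.7], [2, -4, 0, -0.06, 8.7], [2, -4, 0, -0.06, 8.7], [2, -4, 0, -0.06, 8.7], [2, -4, 0, -0.06, 8.7], [2, -4, 0, -0.06, 8.7], [2, -4, 0, -0.06, 8.7], [2, -4, 0, -0.06, 8.7], [2, -4, 0, -0.06, 8.7]]

```text
clock: 1.1
tool_pos: [0.4099, 0.2398, 0.2266]
orientation: [-180.0, 0.0, -52.6]
force: [0.7, 0.9, -0.2]
opening: 0.0872
gripper_force: 0.0
```

```bash
python3 - <<'E'
from h import *
f=np.load('top0.npz'); im,P=f['im'],f['P']; Z=P[...,2]
hsv=cv2.cvtColor(im,cv2.COLOR_BGR2HSV); H,S,V=[hsv[...,i].astype(int) for i in range(3)]
# brushes etc taller than 0.19 near the rack
m=roi(150,60,400,160)&(Z>.192)
v,u=np.where(m); X=P[v,u]*1000
print('tall',[(u[i],v[i],*X[i].round()) for i in range(0,len(u),max(1,len(u)//25))])
# hooks: stand frame
th=np.radians(-36.9); o=np.array([.4655,-.316]); c,s=np.cos(th),np.sin(th)
r=roi(350,170,475,275)
L=lambda Q:np.stack([(Q[...,0]-o[0])*c+(Q[...,1]-o[1])*s,-(Q[...,0]-o[0])*s+(Q[...,1]-o[1])*c,Q[...,2]],-1)*1000
q=L(P)
b=r&(q[...,2]>155)&(q[...,2]<175)&(abs(q[...,1])<140)&(q[...,0]<60)
v,u=np.where(b); t=L(ray('top',np.c_[u,v],.165)); 
bd=t[t[:,0]>18]; print('board pts',len(bd),bd.min(0),bd.max(0))
for y0 in(80,0,-80):
    k=(t[:,0]<10)&(abs(t[:,1]-y0)<30); tt=L(ray('top',np.c_[u,v][k],.159)); print('hook',y0,k.sum(),np.polyfit(tt[:,0],tt[:,1],1) if k.sum()>3 else 0,tt.min(0),tt.max(0))
print('fit of board back/front by y')
for y in range(-120,121,40):
    w=bd[abs(bd[:,1]-y)<12]; print(y,w[:,0].min().round(1),w[:,0].max().round(1))
E
```

```text
tall [(np.int64(153), np.int64(60), np.float64(853.0), np.float64(346.0), np.float64(216.0)), (np.int64(163), np.int64(60), np.float64(862.0), np.float64(328.0), np.float64(194.0)), (np.int64(201), np.int64(60), np.float64(862.0), np.float64(232.0), np.float64(199.0)), (np.int64(272), np.int64(60), np.float64(857.0), np.float64(51.0), np.float64(221.0)), (np.int64(160), np.int64(61), np.float64(853.0), np.float64(331.0), np.float64(210.0)), (np.int64(199), np.int64(61), np.float64(851.0), np.float64(232.0), np.float64(219.0)), (np.int64(270), np.int64(61), np.float64(852.0), np.float64(55.0), np.float64(227.0)), (np.int64(158), np.int64(62), np.float64(848.0), np.float64(334.0), np.float64(216.0)), (np.int64(196), np.int64(62), np.float64(851.0), np.float64(241.0), np.float64(213.0)), (np.int64(266), np.int64(62), np.float64(847.0), np.float64(65.0), np.float64(232.0)), (np.int64(154), np.int64(63), np.float64(846.0), np.float64(344.0), np.float64(216.0)), (np.int64(194), np.int64(63), np.float64(847.0), np.float64(244.0), np.float64(217.0)), (np.int64(266), np.int64(63), np.float64(
[... 1179 characters left out ...]
64(204.0)), (np.int64(234), np.int64(105), np.float64(747.0), np.float64(146.0), np.float64(196.0))]
board pts 832 [  18.34817938 -125.05779758  165.        ] [ 41.06854466 133.80303504 165.        ]
hook 80 68 [2.12394067e-03 8.41579009e+01] [-45.73675439  80.41140416 159.        ] [  9.77188355  88.08749859 159.        ]
hook 0 66 [2.46735279e-03 4.27252557e+00] [-45.63893066   0.21041349 159.        ] [  9.71024875   8.24375201 159.        ]
hook -80 69 [-1.44304673e-02 -7.58474731e+01] [-45.54166645 -80.52182122 159.        ] [ 10.7071308  -71.51530229 159.        ]
fit of board back/front by y
-120 20.0 40.1
-80 18.3 40.3
-40 19.7 40.2
0 18.4 40.5
40 19.8 40.8
80 19.0 40.7
120 19.9 41.0
```

```bash
cat >> h.py <<'E'
def scanner(tag=None):
    im,P=snap('top',tag); Z=P[...,2]; hsv=cv2.cvtColor(im,cv2.COLOR_BGR2HSV); S=hsv[...,1].astype(int);V=hsv[...,2].astype(int)
    r=roi(245,175,350,275)
    print('scan',rect(r&(Z>.02)&(Z<.08),P,.044)); print('barrel',rect(r&(Z>.02)&(Z<.08)&(V>80)&(S<60),P,.046)); print('handle',rect(r&(Z>.02)&(Z<.08)&(V<75),P,.042))
E
python3 - <<'E'
from h import *
scanner('top1')
E
```

```text
scan (array([447.2, -19. ]), array([100. , 138.8]), 11.9, 1072, [[384.0, 39.0], [413.0, -97.0], [510.0, -77.0], [482.0, 59.0]])
barrel (array([438. ,  24.6]), array([97.8, 45.7]), 11.7, 591, [[385.0, 37.0], [395.0, -8.0], [490.0, 12.0], [481.0, 57.0]])
handle (array([444.7, -42.5]), array([28.4, 91.2]), 4.2, 115, [[427.0, 2.0], [434.0, -89.0], [462.0, -87.0], [456.0, 4.0]])
```

Call:
step_arm:
  moves:
    - [[0.5, -3.5, 0, -0.055, 8.7], [0.5, -3.5, 0, -0.055, 8.7], [0.5, -3.5, 0, -0.055, 8.7], [0.5, -3.5, 0, -0.055, 8.7], [0.5, -3.5, 0, -0.055, 8.7], [0.5, -3.5, 0, -0.055, 8.7], [0.5, -3.5, 0, -0.055, 8.7], [0.6, -3.5, -3, -0.055, 8.7], [0, 0, -4, 0, 8.7], [0, 0, -4, 0, 8.7]]

```text
clock: 2.15
tool_pos: [0.4507, -0.0396, 0.1156]
orientation: [-179.9, 0.0, -77.8]
force: [0.7, 0.3, 0.1]
opening: 0.087
gripper_force: 0.0
```

Call:
step_arm:
  moves:
    - [[0, 0, -4, 0, 8.7], [0, 0, -3, 0, 8.7], [0, 0, -2.4, 0, 8.7], [0, 0, -1, 0, 8.7], [0, 0, 0, 0, 8.7], [0, 0, 0, 0, 5]]

```text
clock: 2.75
tool_pos: [0.4512, -0.0382, 0.0133]
orientation: [-180.0, -0.0, -77.7]
force: [0.6, 0.1, 0.4]
opening: 0.083
gripper_force: 0.0
```

Call:
step_arm:
  moves:
    - [[0, 0, 0, 0, 2], [0, 0, 0, 0, 2], [0, 0, 0, 0, 2], [0, 0, 0, 0, 2], [0, 0, 0, 0, 2], [0, 0, 0, 0, 2], [0, 0, 0, 0, 2], [0, 0, 0, 0, 2]]

```text
clock: 3.55
tool_pos: [0.4512, -0.0383, 0.0128]
orientation: [-180.0, -0.0, -77.7]
force: [1.3, -0.3, 3.5]
opening: 0.0342
gripper_force: 29.4
```

Call:
step_arm:
  moves:
    - [[0, 0, 1, 0, 2], [0, 0, 2, 0, 2], [0, 0, 2.4, -0.064, 2], [0, 1, 0, -0.064, 2], [0, 2, 0, -0.064, 2], [1, 3, 0, 0, 2], [1, 3, 0, 0, 2], [1, 2.5, 0, 0, 2], [1, 1.3, 0, 0, 2], [0, 0, 0, 0, 2]]

```text
clock: 4.55
tool_pos: [0.4917, 0.091, 0.0667]
orientation: [-180.0, -0.0, -88.6]
force: [-0.3, -0.2, -1.5]
opening: 0.0341
gripper_force: 29.5
```

```bash
python3 - <<'E'
from h import *
o=ctrl.get_obs(); print(o['tool_pos'],o['orientation'],o['opening'],o['force'])
im,_=snap('side'); im2,P=snap('top')
a=cv2.resize(im[110:220,240:400],(800,550),interpolation=cv2.INTER_CUBIC); cv2.imwrite('pics/s2.png',a)
np.savez('s2.npz',a=im,b=im2,P=P)
E
```

```text
[0.49167958 0.09101093 0.06673418] [-1.79988500e+02 -2.86948296e-03 -8.85803619e+01] 0.03407388217686663 [-0.29093619 -0.24732459 -1.51065882]
```

View pics/s2.png

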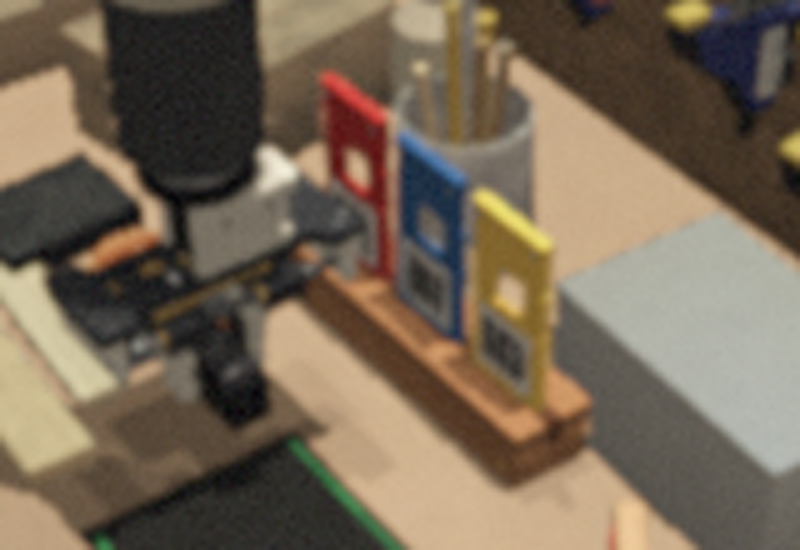

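The scanner hangs level in the gripper and points at the red label. The blue label is at crop (428,283) and the yellow at (507,358). I'll check those against the estimates and hold red.

```bash
python3 - <<'E'
from h import *
print(ray('side',[[341.4,181.6],[325.6,166.6]],.080).round(4))
# plate top corners (crop): yellow top near-left/right, red
for q in([475,192],[552,243],[400,135],[467,178],[322,75],[387,115]): print(q,ray('side',[[240+q[0]/5,110+q[1]/5]],.185).round(4))
E
```

```text
[[ 0.6513 -0.0182  0.08  ]
 [ 0.6546  0.076   0.08  ]]
[475, 192] [[0.6567 0.027  0.185 ]]
[552, 243] [[ 0.6638 -0.0433  0.185 ]]
[400, 135] [[0.6541 0.1067 0.185 ]]
[467, 178] [[0.6615 0.0421 0.185 ]]
[322, 75] [[0.6516 0.197  0.185 ]]
[387, 115] [[0.6603 0.1309 0.185 ]]
```

Call:
step_arm:
  moves:
    - [[0, 0, 0, 0, 2], [0, 0, 0, 0, 2], [0, 0, 0, 0, 2], [0, 0, 0, 0, 2], [0, 0, 0, 0, 2], [0, 0, 0, 0, 2], [0, 0, 0, 0, 2], [0, 0, 0, 0, 2], [0, 0, 0, 0, 2], [0, 0, 0, 0, 2]]

```text
clock: 5.65
tool_pos: [0.4907, 0.0896, 0.0665]
orientation: [-180.0, 0.0, -88.7]
force: [-0.1, 0.2, -1.0]
opening: 0.0339
gripper_force: 29.5
```

Call:
step_arm:
  moves:
    - [[0, 0, 0, 0, 2], [0, 0, 0, 0, 2], [0, 0, 0, 0, 2], [0, 0, 0, 0, 2], [0, 0, 0, 0, 2], [0, 0, 0, 0, 2], [0, 0, 0, 0, 2], [0, 0, 0, 0, 2], [0, 0, 0, 0, 2], [0, 0, 0, 0, 2]]

```text
clock: 6.65
tool_pos: [0.4906, 0.0896, 0.0665]
orientation: [180.0, -0.0, -88.7]
force: [0.5, 0.9, -1.9]
opening: 0.034
gripper_force: 29.5
```

Call:
step_arm:
  moves:
    - [[0, 0, 0, 0, 2], [0, 0, 0, 0, 2], [0, 0, 0, 0, 2], [0, 0, 0, 0, 2], [0.3, -3, 0, 0, 2], [0, -4, 0, 0, 2], [0, -4, 0, 0, 2], [0, -3, 0, 0, 2], [0, -2, 0, 0, 2], [0, -1, 0, 0, 2]]

```text
clock: 7.65
tool_pos: [0.4933, -0.082, 0.0665]
orientation: [180.0, -0.0, -88.8]
force: [0.4, 1.0, -1.7]
opening: 0.0343
gripper_force: 29.5
```

Call:
step_arm:
  moves:
    - [[0, 0, 0, 0, 2], [0, 0, 0, 0, 2], [0, 0, 0, 0, 2], [0, 0, 0, 0, 2], [0, 0, 0, 0, 2], [0, 0, 0, 0, 2], [0, 0, 0, 0, 2], [0, 0, 0, 0, 2], [0, 0, 0, 0, 2], [0, 0, 0, 0, 2]]

```text
clock: 8.65
tool_pos: [0.4936, -0.0804, 0.0666]
orientation: [180.0, -0.0, -88.7]
force: [0.0, 0.1, -1.3]
opening: 0.0342
gripper_force: 29.5
```

Call:
step_arm:
  moves:
    - [[0, 0, 0, 0, 2], [0, 0, 0, 0, 2], [0, 0, 0, 0, 2], [0, 0, 0, 0, 2], [0, 0, 0, 0, 2], [0, 0, 0, 0, 2], [0, 0, 0, 0, 2], [0, 0, 0, 0, 2], [0, 0, 0, 0, 2], [0, 0, 0, 0, 2]]

```text
clock: 9.65
tool_pos: [0.4937, -0.0804, 0.0666]
orientation: [-180.0, 0.0, -88.7]
force: [-0.1, -0.5, -1.5]
opening: 0.0339
gripper_force: 29.5
```

```bash
python3 - <<'E'
from h import *
print(ctrl.get_obs()['tool_pos'])
im,_=snap('side'); 
cv2.imwrite('pics/s3.png',cv2.resize(im[110:220,240:400],(800,550),interpolation=cv2.INTER_CUBIC))
E
```

```text
[ 0.49368184 -0.08039582  0.06657778]
```

View pics/s3.png

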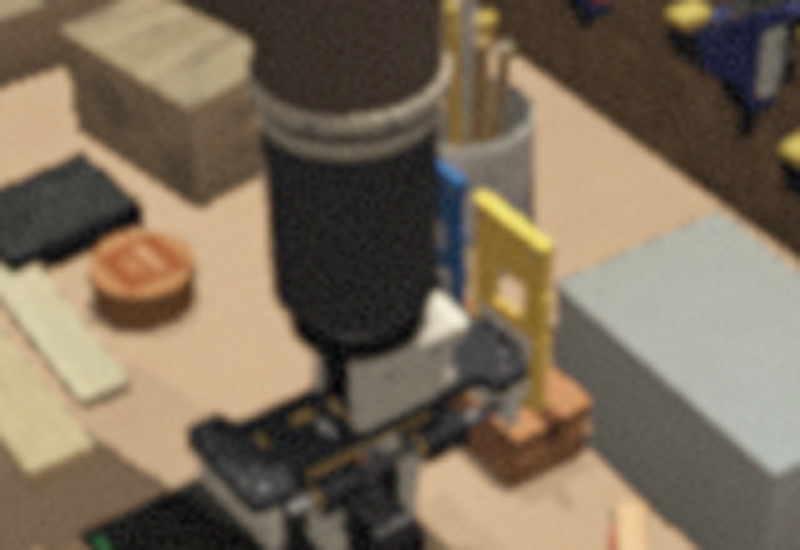

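The gripper is in front of the yellow plate, which stands untouched in the rack. A short extra hold, then blue.

Call:
step_arm:
  moves:
    - [[0, 0, 0, 0, 2], [0, 0, 0, 0, 2], [0, 0, 0, 0, 2], [0, 0, 0, 0, 2], [-0.2, 2, 0, 0, 2], [0, 3, 0, 0, 2], [0, 2.5, 0, 0, 2], [0, 1, 0, 0, 2], [0, 0, 0, 0, 2], [0, 0, 0, 0, 2]]

```text
clock: 10.7
tool_pos: [0.4915, 0.0044, 0.0665]
orientation: [180.0, -0.0, -88.7]
force: [-0.6, -0.2, -2.4]
opening: 0.0339
gripper_force: 29.5
```

Call:
step_arm:
  moves:
    - [[0, 0, 0, 0, 2], [0, 0, 0, 0, 2], [0, 0, 0, 0, 2], [0, 0, 0, 0, 2], [0, 0, 0, 0, 2], [0, 0, 0, 0, 2], [0, 0, 0, 0, 2], [0, 0, 0, 0, 2], [0, 0, 0, 0, 2], [0, 0, 0, 0, 2]]

```text
clock: 11.7
tool_pos: [0.4917, 0.0046, 0.0666]
orientation: [180.0, 0.0, -88.7]
force: [0.4, 0.2, -2.2]
opening: 0.034
gripper_force: 29.5
```

Call:
step_arm:
  moves:
    - [[0, 0, 0, 0, 2], [0, 0, 0, 0, 2], [0, 0, 0, 0, 2], [0, 0, 0, 0, 2], [0, 0, 0, 0, 2], [0, 0, 0, 0, 2], [0, 0, 0, 0, 2], [0, 0, 0, 0, 2], [0, 0, 0, 0, 2], [0, 0, 0, 0, 2]]

```text
clock: 12.7
tool_pos: [0.4917, 0.0046, 0.0666]
orientation: [-180.0, 0.0, -88.7]
force: [-0.2, -0.2, -1.3]
opening: 0.0342
gripper_force: 29.5
```

Call:
step_arm:
  moves:
    - [[0, 0, 0, 0, 2], [0, 0, 0, 0, 2], [-2, -2, 0, 0, 2], [-2, -2.9, 0, 0, 2], [0, 0, -2, 0, 2], [0, 0, -2, 0, 2], [0, 0, -0.8, 0, 2], [0, 0, -0.4, 0, 2], [0, 0, -0.2, 0, 2], [0, 0, 0, 0, 2]]

```text
clock: 13.7
tool_pos: [0.4522, -0.0442, 0.0131]
orientation: [-180.0, 0.0, -88.7]
force: [0.8, 0.3, -2.1]
opening: 0.034
gripper_force: 29.5
```

Call:
step_arm:
  moves:
    - [[0, 0, 0, 0, 4], [0, 0, 0, 0, 6], [0, 0, 0, 0, 6], [0, 0, 0, 0, 6], [0, 0, 0, 0, 6], [0, 0, 0, 0, 6], [0, 0, 2, 0, 6], [0, 0, 4, 0, 6], [0, 0, 5, 0, 6], [0, 0, 5, 0, 6]]

```text
clock: 14.7
tool_pos: [0.4509, -0.0446, 0.1742]
orientation: [179.9, -0.0, -88.7]
force: [1.5, 0.5, -0.7]
opening: 0.0601
gripper_force: 0.0
```

Call:
step_arm:
  moves:
    - [[0, 0, 4, 0, 6], [0, 0, 3.6, 0, 6], [3, 2, 0, 0, 6], [4, 2.3, 0, 0, 6], [4, 2.5, 0, 0, 6], [4, 2.5, 0, 0, 6], [3.2, 2.5, 0, 0, 6], [2, 0, 0, 0, 6], [0, 0, 0, 0, 6], [0, 0, 0, 0, 6]]

```text
clock: 15.7
tool_pos: [0.6533, 0.0735, 0.2475]
orientation: [179.9, -0.0, -88.7]
force: [-0.2, 0.1, -0.3]
opening: 0.0603
gripper_force: 0.0
```

```bash
python3 - <<'E'
from h import *
print(ctrl.get_obs()['tool_pos'])
im,P=snap('side'); b,_=snap('top'); scanner()
cv2.imwrite('pics/s4.png',np.vstack([cv2.resize(im[90:200,240:400],(640,440),interpolation=cv2.INTER_CUBIC)]))
E
```

```text
[0.6533469  0.07350847 0.24752804]
scan (array([450.4, -23.8]), array([ 98.7, 137.2]), 0.6, 1065, [[400.0, 44.0], [402.0, -93.0], [500.0, -92.0], [499.0, 45.0]])
barrel (array([448.5,  20.1]), array([96. , 43.9]), 0.9, 594, [[400.0, 41.0], [401.0, -3.0], [497.0, -1.0], [496.0, 43.0]])
handle (array([435.4, -37.5]), array([80.2, 27.2]), 69.6, 121, [[409.0, -70.0], [434.0, -80.0], [462.0, -5.0], [437.0, 5.0]])
```

View pics/s4.png

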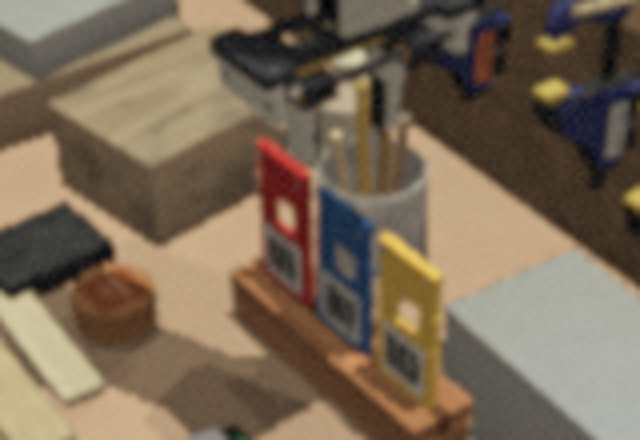

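The plates stand in the rack with the open fingers above the blue one (345,210), and the scanner lies centred on the mat. Descending onto blue.

Call:
step_arm:
  moves:
    - [[0, 0, -3, 0, 6], [0, 0, -3, 0, 6], [0, 0, -2.4, 0, 6], [0, 0, -1, 0, 6], [0, 0, 0, 0, 4], [0, 0, 0, 0, 2.4], [0, 0, 0, 0, 2], [0, 0, 0, 0, 2], [0, 0, 0, 0, 2]]

```text
clock: 16.75
tool_pos: [0.654, 0.0737, 0.1555]
orientation: [-179.9, 0.0, -88.7]
force: [-0.0, -0.4, -1.0]
opening: 0.0258
gripper_force: 0.0
```

Call:
step_arm:
  moves:
    - [[0, 0, 0, 0, 1.6], [0, 0, 0, 0, 1.2], [0, 0, 0, 0, 0.8], [0, 0, 0, 0, 0.6], [0, 0, 0, 0, 0.5], [0, 0, 0, 0, 0.5], [0, 0, 0, 0, 0.5]]

```text
clock: 17.45
tool_pos: [0.6542, 0.0737, 0.1547]
orientation: [-179.9, 0.0, -88.7]
force: [3.4, 0.3, -2.2]
opening: 0.0098
gripper_force: 29.9
```

Call:
step_arm:
  moves:
    - [[0, 0, 2, 0, 0.5], [0, 0, 3, 0, 0.5], [0, 0, 3, 0, 0.5], [-3, 0, 0, 0, 0.5], [-4, -1, 0, 0, 0.5], [-4, -3, 0, -0.06, 0.5], [-2, -4, 0, -0.08, 0.5], [-2, -4, 0, -0.08, 0.5], [-2, -4, 0, -0.08, 0.5], [-2, -4, 0, -0.08, 0.5]]

```text
clock: 18.45
tool_pos: [0.461, -0.1275, 0.2343]
orientation: [179.9, -0.0, -110.6]
force: [0.5, -0.4, -2.3]
opening: 0.0099
gripper_force: 30.0
```

Call:
step_arm:
  moves:
    - [[-2, -4, 0, -0.08, 0.5], [-2, -4, 0, -0.08, 0.5], [-2, -4, 0, -0.08, 0.5], [-2, -4, 0, -0.05, 0.5], [-2, -3, 0, 0, 0.5], [-1, -1, 0, 0, 0.5], [0, 0, 0, 0, 0.5], [0, 0, 0, 0, 0.5]]

```text
clock: 19.25
tool_pos: [0.3531, -0.3259, 0.2343]
orientation: [179.9, 0.0, -127.1]
force: [1.1, 0.1, -1.2]
opening: 0.0097
gripper_force: 30.0
```

```bash
python3 - <<'E'
from h import *
o=ctrl.get_obs();print(o['tool_pos'],o['orientation'])
im,P=snap('side'); b,Q=snap('top'); np.savez('s5.npz',im=im,b=b,P=P,Q=Q)
cv2.imwrite('pics/s5.png',cv2.resize(im[180:340,290:450],(600,600),interpolation=cv2.INTER_CUBIC))
E
```

```text
[ 0.35308442 -0.325928    0.2343475 ] [ 1.79934036e+02  9.12708303e-03 -1.27123917e+02]
```

View pics/s5.png

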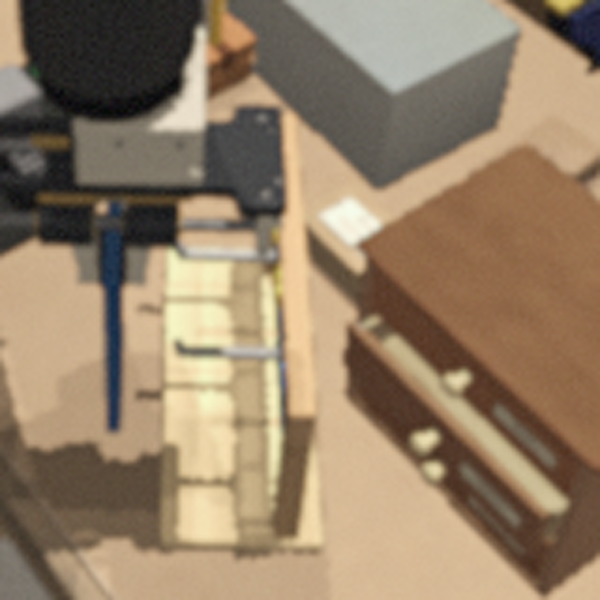

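The blue plate hangs edge-on from the fingers at (113,320), square to the stand. The blue hook's rod runs from its tip at (178,345) to the board at (278,352).

```bash
python3 - <<'E'
from h import *
f=lambda q:[290+q[0]/3.75,180+q[1]/3.75]
O=np.array([.467,-.313]);c,s=np.cos(np.radians(-36.9)),np.sin(np.radians(-36.9)); M=np.array([[c,-s],[s,c]])
L=lambda X:((X[:,:2]-O)@M*1000).round(1)
for q,z in(([178,345],.168),([230,351],.157),([278,353],.157),([178,247],.168),([230,253],.157),([113,428],.110)): print(q,L(ray('side',[f(q)],z)))
print('tcp',L(ctrl.get_obs()['tool_pos'][None]))
g=np.load('s5.npz'); b,Q=g['b'],g['Q']; hsv=cv2.cvtColor(b,cv2.COLOR_BGR2HSV); m=(hsv[...,0]>100)&(hsv[...,0]<125)&(hsv[...,1]>120)&roi(380,180,480,300)
v,u=np.where(m); q=Q[v,u]; print(len(u)); 
if len(u): print(np.c_[u,v,L(q),q[:,2]*1000].round()[::max(1,len(u)//15)])
E
```

```text
[178, 345] [[-42.1 -81.1]]
[230, 351] [[ -8.9 -76.7]]
[278, 353] [[ 21.5 -77.3]]
[178, 247] [[-42.5  -1.2]]
[230, 253] [[-7.3  3.8]]
[113, 428] [[ -82.8 -105. ]]
tcp [[-82.9 -78. ]]
2
[[437. 226.  23. -56. 156.]
 [441. 229.  22. -68. 162.]]
```

Call:
step_arm:
  moves:
    - [[0, 0, -2, 0, 0.5], [0, 0, -2, 0, 0.5], [0, 0, -0.6, 0, 0.5], [0, 0, 0, 0, 0.5], [1.6, -1.2, 0, 0, 0.5], [1.6, -1.2, 0, 0, 0.5], [1.6, -1.2, 0, 0, 0.5], [0.8, -0.6, 0, 0, 0.5], [0, 0, 0, 0, 0.5]]

```text
clock: 20.25
tool_pos: [0.4107, -0.3688, 0.1888]
orientation: [-180.0, -0.0, -127.1]
force: [-0.8, 0.6, -1.3]
opening: 0.0103
gripper_force: 30.0
```

```bash
python3 - <<'E'
from h import *
im,P=snap('side')
cv2.imwrite('pics/s6.png',cv2.resize(im[200:340,310:450],(600,600),interpolation=cv2.INTER_CUBIC))
E
```

```text
(no output)
```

View pics/s6.png

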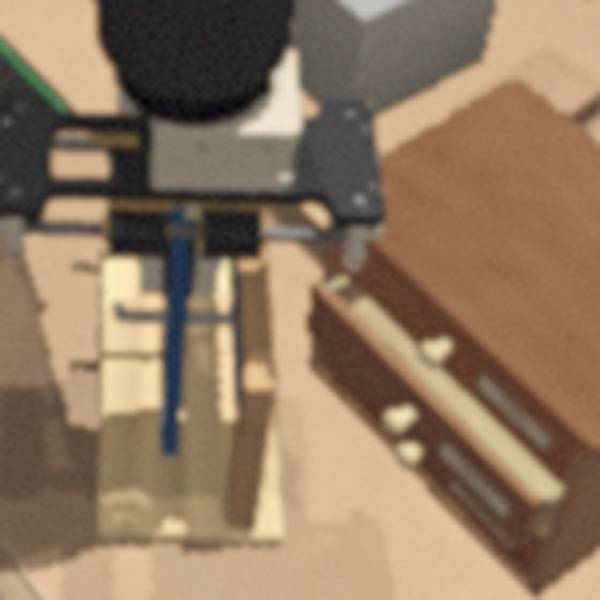

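The rod shows on both sides of the plate at (118..240,315), so it is through the hole. Lowering and releasing.

Call:
step_arm:
  moves:
    - [[0, 0, -0.5, 0, 0.5], [0, 0, -0.4, 0, 0.5], [0, 0, -0.3, 0, 0.5], [0, 0, -0.2, 0, 0.5], [0, 0, 0, 0, 0.5]]

```text
clock: 20.8
tool_pos: [0.4093, -0.3682, 0.1743]
orientation: [180.0, -0.0, -127.1]
force: [-0.4, -0.2, -1.2]
opening: 0.0098
gripper_force: 30.0
```

Call:
step_arm:
  moves:
    - [[0, 0, 0, 0, 1.2], [0, 0, 0, 0, 1.4], [0, 0, 0, 0, 1.8], [0, 0, 0, 0, 2.2], [0, 0, 0, 0, 2.2], [0, 0, 0.5, 0, 2.2], [0, 0, 1, 0, 2.2], [0, 0, 2, 0, 2.2], [0, 0, 3, 0, 2.5], [0, 0, 3, 0, 3]]

```text
clock: 21.8
tool_pos: [0.4095, -0.3684, 0.2714]
orientation: [-180.0, -0.0, -127.1]
force: [-0.0, -0.9, 0.2]
opening: 0.0278
gripper_force: 0.0
```

```bash
python3 - <<'E'
from h import *
o=ctrl.get_obs();print(o['tool_pos'],o['force'])
im,P=snap('side'); 
cv2.imwrite('pics/s7.png',cv2.resize(im[200:340,310:450],(600,600),interpolation=cv2.INTER_CUBIC))
E
```

```text
[ 0.40947948 -0.36843132  0.27137588] [-0.00611808 -0.91753736  0.21039201]
```

View pics/s7.png

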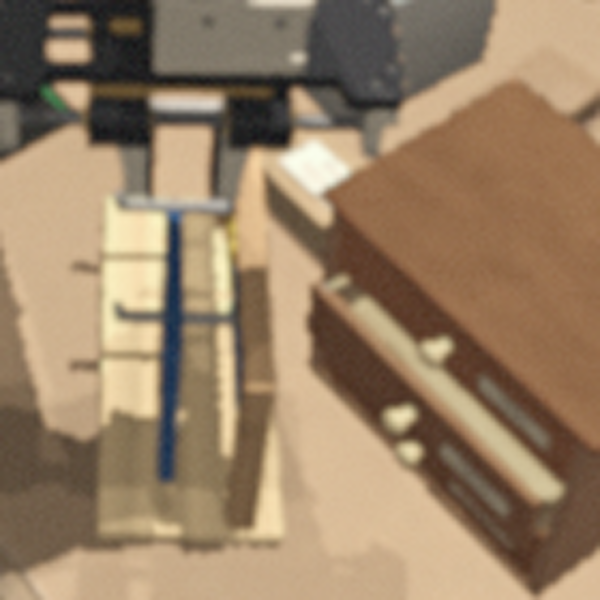

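Blue hangs free at mid-rod, plate edge at (170,340), and swings clear of the board. Now yellow.

Call:
step_arm:
  moves:
    - [[2.5, 3.6, 0, 0.067, 5], [2.5, 3.6, 0, 0.067, 6], [2.5, 3.6, 0, 0.067, 6], [2.5, 3.6, 0, 0.067, 6], [2.5, 3.6, 0, 0.067, 6], [2.5, 3.6, 0, 0.067, 6], [2.5, 3.6, 0, 0.067, 6], [2.5, 3.6, 0, 0.067, 6], [2.5, 3.6, 0, 0.067, 6], [2.1, 3.3, 0, 0.067, 6]]

```text
clock: 22.85
tool_pos: [0.6568, -0.0096, 0.2704]
orientation: [-179.9, 0.0, -88.5]
force: [0.2, -0.3, -0.4]
opening: 0.0601
gripper_force: 0.0
```

Call:
step_arm:
  moves:
    - [[0, 0, 0, 0, 6], [0, 0, -4, 0, 6], [0, 0, -4, 0, 6], [0, 0, -2.6, 0, 6], [0, 0, -1, 0, 6], [0, 0, 0, 0, 4], [0, 0, 0, 0, 2], [0, 0, 0, 0, 1.6], [0, 0, 0, 0, 1.4]]

```text
clock: 23.75
tool_pos: [0.6564, -0.0113, 0.1552]
orientation: [-179.9, 0.0, -88.7]
force: [-0.1, 0.7, 0.2]
opening: 0.0337
gripper_force: 0.0
```

Call:
step_arm:
  moves:
    - [[0, 0, 0, 0, 1.6], [0, 0, 0, 0, 1.2], [0, 0, 0, 0, 0.8], [0, 0, 0, 0, 0.6], [0, 0, 0, 0, 0.5], [0, 0, 0, 0, 0.5], [0, 0, 0, 0, 0.5]]

```text
clock: 24.45
tool_pos: [0.6564, -0.0113, 0.1539]
orientation: [-179.9, 0.0, -88.7]
force: [4.6, 0.6, -1.2]
opening: 0.0099
gripper_force: 29.9
```

Call:
step_arm:
  moves:
    - [[0, 0, 2, 0, 0.5], [0, 0, 3, 0, 0.5], [0, 0, 3, 0, 0.5], [-3, 0, 0, 0, 0.5], [-4, -1, 0, -0.06, 0.5], [-4, -3, 0, -0.08, 0.5], [-3, -4, 0, -0.08, 0.5], [-3, -4, 0, -0.08, 0.5], [-2, -4, 0, -0.08, 0.5], [-2, -4, 0, -0.08, 0.5]]

```text
clock: 25.45
tool_pos: [0.4428, -0.2123, 0.2334]
orientation: [179.9, -0.0, -115.2]
force: [1.7, -0.7, -1.2]
opening: 0.0098
gripper_force: 30.0
```

Call:
step_arm:
  moves:
    - [[-2, -3, 0, -0.08, 0.5], [-1.4, -1.6, 0, -0.08, 0.5], [-1, -0.5, 0, -0.047, 0.5], [0, 0, 0, 0, 0.5], [0, 0, -2, 0, 0.5], [0, 0, -2, 0, 0.5], [0, 0, -0.6, 0, 0.5], [0, 0, 0, 0, 0.5], [0, 0, 0, 0, 0.5]]

```text
clock: 26.35
tool_pos: [0.4021, -0.2623, 0.1882]
orientation: [-180.0, -0.0, -126.8]
force: [0.5, 0.5, -0.5]
opening: 0.0097
gripper_force: 30.0
```

Call:
step_arm:
  moves:
    - [[1.6, -1.2, 0, 0, 0.5], [1.6, -1.2, 0, 0, 0.5], [1.6, -1.2, 0, 0, 0.5], [0.8, -0.6, 0, 0, 0.5], [0, 0, 0, 0, 0.5], [0, 0, -0.5, 0, 0.5], [0, 0, -0.4, 0, 0.5], [0, 0, -0.3, 0, 0.5], [0, 0, -0.2, 0, 0.5], [0, 0, 0, 0, 0.5]]

```text
clock: 27.35
tool_pos: [0.4574, -0.3042, 0.1733]
orientation: [180.0, -0.0, -126.9]
force: [0.5, 0.2, -1.0]
opening: 0.01
gripper_force: 30.0
```

```bash
python3 - <<'E'
from h import *
im,P=snap('side')
cv2.imwrite('pics/s8.png',cv2.resize(im[200:340,310:450],(600,600),interpolation=cv2.INTER_CUBIC))
E
```

```text
(no output)
```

View pics/s8.png

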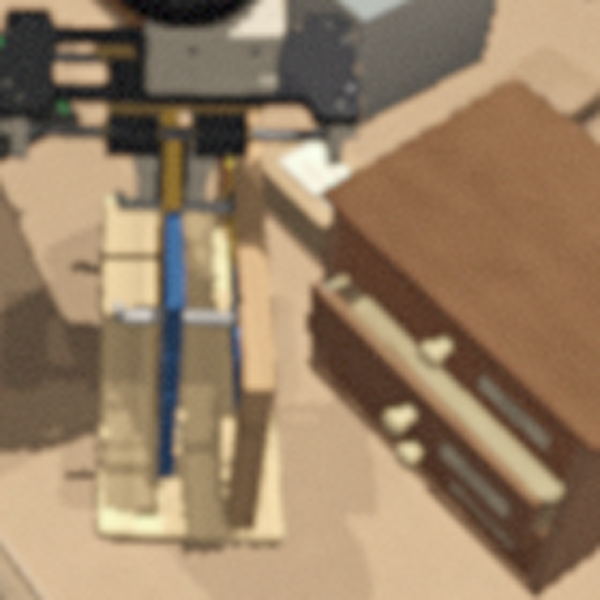

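The yellow hook's rod passes through the yellow plate at (120..230,205), and blue still hangs. Releasing yellow.

Call:
step_arm:
  moves:
    - [[0, 0, 0, 0, 1.2], [0, 0, 0, 0, 1.4], [0, 0, 0, 0, 1.8], [0, 0, 0, 0, 2.2], [0, 0, 0, 0, 2.2], [0, 0, 0.5, 0, 2.2], [0, 0, 1, 0, 2.2], [0, 0, 2, 0, 2.2], [0, 0, 3, 0, 2.5], [0, 0, 3, 0, 3]]

```text
clock: 28.4
tool_pos: [0.4575, -0.3045, 0.2704]
orientation: [-180.0, -0.0, -126.9]
force: [0.9, 0.5, 1.8]
opening: 0.0279
gripper_force: 0.0
```

```bash
python3 - <<'E'
from h import *
f=np.load('s2.npz')
im,P=snap('top'); Z=P[...,2]; scanner()
H,S,V=cv2.split(cv2.cvtColor(im,cv2.COLOR_BGR2HSV))
r=roi(205,135,325,175)
print('red',rect(r&((H<8)|(H>172))&(S>120)&(Z>.17),P,.185),rect(r&((H<8)|(H>172))&(S>120)&(Z>.17),P))
m=roi(200,80,250,138)&(Z>.19); print('brush max',np.nanmax(Z[m]),np.nanmin(P[m][:,0]))
E
```

```text
scan (array([450.3,  -7.3]), array([ 98.7, 104.2]), 0.6, 918, [[400.0, 44.0], [401.0, -60.0], [500.0, -59.0], [499.0, 45.0]])
barrel (array([448.5,  20.1]), array([96. , 43.9]), 0.9, 598, [[400.0, 41.0], [401.0, -3.0], [497.0, -1.0], [496.0, 43.0]])
handle (array([447.7, -32. ]), array([33. , 55.1]), 0.6, 203, [[431.0, -5.0], [432.0, -60.0], [465.0, -59.0], [464.0, -4.0]])
red (array([648.7, 159.5]), array([11.9, 70. ]), 4.1, 128, [[640.0, 194.0], [645.0, 124.0], [657.0, 125.0], [652.0, 195.0]]) (array([651.4, 161.2]), array([ 8.6, 67.7]), 1.1, 128, [[646.0, 195.0], [648.0, 127.0], [656.0, 127.0], [655.0, 195.0]])
brush max 0.22272781128273356 0.7425688976234015
```

Call:
step_arm:
  moves:
    - [[1.6, 3.8, 0, 0.067, 5], [1.6, 3.8, 0, 0.067, 6], [1.6, 3.8, 0, 0.067, 6], [1.6, 3.8, 0, 0.067, 6], [1.6, 3.8, 0, 0.067, 6], [1.6, 3.8, 0, 0.067, 6], [1.6, 3.8, 0, 0.067, 6], [1.6, 3.8, 0, 0.067, 6], [1.6, 3.8, 0, 0.067, 6], [1.6, 3.8, 0, 0.062, 6]]

```text
clock: 29.5
tool_pos: [0.6181, 0.0773, 0.2692]
orientation: [-180.0, 0.0, -88.6]
force: [0.7, -0.3, -0.1]
opening: 0.06
gripper_force: 0.0
```

Call:
step_arm:
  moves:
    - [[1.8, 3.8, 0, 0, 6], [1.7, 3.8, 0, 0, 6], [0, 0, 0, 0, 6], [0, 0, -3, 0, 6], [0, 0, -3, 0, 6], [0, 0, -3, 0, 6], [0, 0, -1.7, 0, 6], [0, 0, -0.3, 0, 5], [0, 0, 0, 0, 3], [0, 0, 0, 0, 2]]

```text
clock: 30.5
tool_pos: [0.6534, 0.1517, 0.1601]
orientation: [-179.9, 0.0, -88.8]
force: [-0.6, -0.1, -0.1]
opening: 0.0416
gripper_force: 0.0
```

Call:
step_arm:
  moves:
    - [[0, 0, 0, 0, 1.6], [0, 0, 0, 0, 1.2], [0, 0, 0, 0, 0.8], [0, 0, 0, 0, 0.6], [0, 0, 0, 0, 0.5], [0, 0, 0, 0, 0.5], [0, 0, 0, 0, 0.5], [0, 0, 0, 0, 0.5]]

```text
clock: 31.3
tool_pos: [0.6532, 0.1517, 0.1589]
orientation: [-179.9, 0.0, -88.8]
force: [2.1, -0.5, 0.8]
opening: 0.0101
gripper_force: 29.9
```

Call:
step_arm:
  moves:
    - [[0, 0, 2, 0, 0.5], [0, 0, 3, 0, 0.5], [0, 0, 3, 0, 0.5], [-3, 0, 0, 0, 0.5], [-4, -1, 0, 0, 0.5], [-4, -3, 0, -0.06, 0.5], [-2, -4, 0, -0.08, 0.5], [-2, -4, 0, -0.08, 0.5], [-1, -4, 0, -0.08, 0.5], [-1, -4, 0, -0.08, 0.5]]

```text
clock: 32.3
tool_pos: [0.4807, -0.0496, 0.2384]
orientation: [179.9, -0.0, -110.7]
force: [1.2, -0.4, 0.0]
opening: 0.0097
gripper_force: 30.0
```

Call:
step_arm:
  moves:
    - [[-1, -4, 0, -0.08, 0.5], [-1, -4, 0, -0.08, 0.5], [-1, -4, 0, -0.08, 0.5], [-0.7, -2.5, 0, -0.05, 0.5], [0, -1, 0, 0, 0.5], [0, 0, 0, 0, 0.5], [0, 0, -2, 0, 0.5], [0, 0, -2, 0, 0.5], [0, 0, -0.6, 0, 0.5], [0, 0, 0, 0, 0.5]]

```text
clock: 33.3
tool_pos: [0.4452, -0.2026, 0.1918]
orientation: [179.9, -0.1, -127.1]
force: [-0.9, 0.1, -0.9]
opening: 0.0098
gripper_force: 30.0
```

```bash
python3 - <<'E'
from h import *
o=ctrl.get_obs(); print(o['tool_pos'],o['orientation'][2])
im,P=snap('side'); b,_=snap('top')
A=cv2.resize(im[180:320,310:450],(400,400),interpolation=cv2.INTER_CUBIC);B=cv2.resize(b[160:280,350:470],(400,400),interpolation=cv2.INTER_CUBIC)
cv2.imwrite('pics/s9.png',np.hstack([A,B]))
E
```

```text
[ 0.44524979 -0.20258861  0.19179712] -127.10321782426838
```

View pics/s9.png

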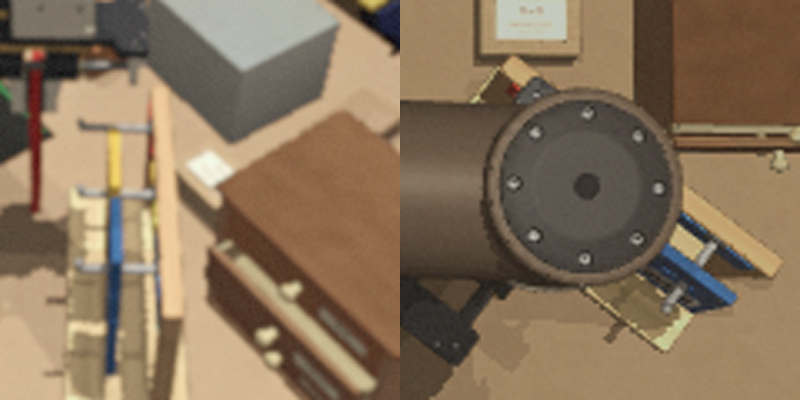

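In the left half yellow and blue hang on their rods (rows 192 and 268), and red stands off in front of its hook at (35,130). In the right half blue hangs square on its hook. Inserting red.

Call:
step_arm:
  moves:
    - [[1.6, -1.2, 0, 0, 0.5], [1.6, -1.2, 0, 0, 0.5], [1.6, -1.2, 0, 0, 0.5], [0.9, -0.7, 0, 0, 0.5], [0, 0, 0, 0, 0.5], [0, 0, -0.5, 0, 0.5], [0, 0, -0.4, 0, 0.5], [0, 0, -0.3, 0, 0.5], [0, 0, -0.1, 0, 0.5], [0, 0, 0, 0, 0.5]]

```text
clock: 34.4
tool_pos: [0.5024, -0.2462, 0.1795]
orientation: [180.0, -0.0, -127.2]
force: [0.4, -1.4, -2.6]
opening: 0.0096
gripper_force: 30.0
```

```bash
python3 - <<'E'
from h import *
im,P=snap('side')
cv2.imwrite('pics/s10.png',cv2.resize(im[190:320,310:440],(600,600),interpolation=cv2.INTER_CUBIC))
E
```

```text
(no output)
```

View pics/s10.png

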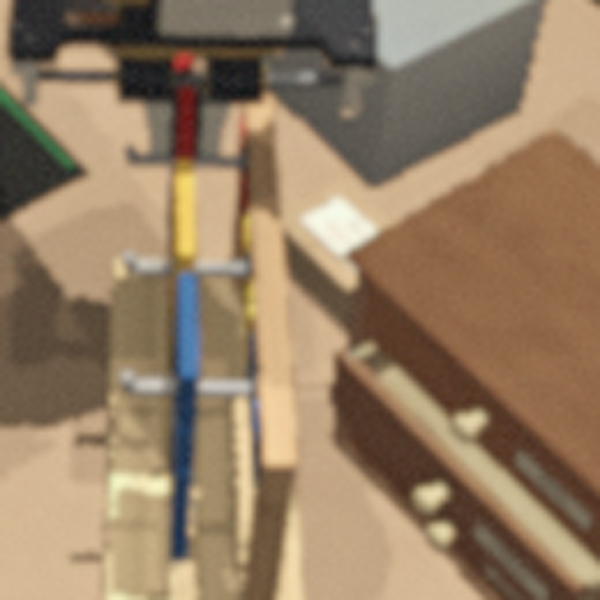

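The red hook's rod passes through the red plate at (130..245,155), and all three plates line up. Releasing and retreating upward, clear of the view.

Call:
step_arm:
  moves:
    - [[0, 0, 0, 0, 1.2], [0, 0, 0, 0, 1.4], [0, 0, 0, 0, 1.8], [0, 0, 0, 0, 2.2], [0, 0, 0, 0, 2.2], [0, 0, 0.5, 0, 2.2], [0, 0, 1, 0, 2.2], [0, 0, 2, 0, 2.2], [0, 0, 3, 0, 2.5], [0, 0, 4, 0, 3]]

```text
clock: 35.45
tool_pos: [0.5018, -0.2462, 0.2852]
orientation: [179.9, -0.1, -127.2]
force: [1.0, 0.0, -1.0]
opening: 0.0277
gripper_force: 0.0
```

Call:
step_arm:
  moves:
    - [[0, 2, 3, 0, 3], [0, 4, 0, 0, 3], [0, 4, 0, 0, 3], [0, 4, 0, 0, 3], [0, 4, 0, 0, 3], [0, 4, 0, 0, 3], [0, 4, 0, 0, 3], [0, 4, 0, 0, 3], [0, 4, 0, 0, 3], [0, 4, 0, 0, 3]]

```text
clock: 36.45
tool_pos: [0.5024, 0.1352, 0.3159]
orientation: [-180.0, 0.1, -127.2]
force: [0.2, -0.3, 0.8]
opening: 0.0302
gripper_force: 0.0
```

Call:
step_arm:
  moves:
    - [[0, 4, 0, 0, 3], [0, 4, 0, 0, 3], [0, 4, 0, 0, 3], [0, 4, 0, 0, 3], [0, 4, 0, 0, 3], [0, 4, 0, 0, 3], [0, 0, 0, 0, 3], [0, 0, 0, 0, 3], [0, 0, 0, 0, 3], [0, 0, 0, 0, 3]]

```text
clock: 37.45
tool_pos: [0.5028, 0.3727, 0.3153]
orientation: [-180.0, 0.0, -127.2]
force: [-0.3, -0.1, -0.2]
opening: 0.0301
gripper_force: 0.0
```

```bash
python3 - <<'E'
from h import *
im,P=snap('side'); b,Q=snap('top'); scanner()
A=cv2.resize(im[180:320,310:450],(400,400),interpolation=cv2.INTER_CUBIC);B=cv2.resize(b[160:300,250:490],(400,233),interpolation=cv2.INTER_CUBIC)
C=cv2.resize(b[80:280,150:450],(400,267)); 
cv2.imwrite('pics/s11.png',np.hstack([np.vstack([A,np.zeros((100,400,3),'u1')]),np.vstack([B,C])]))
r=roi(170,170,225,225);print('tin',rect(r&(Q[...,2]>.02),Q,.036))
H,S,V=cv2.split(cv2.cvtColor(b,cv2.COLOR_BGR2HSV)); O=np.array([.467,-.313]);c,s=np.cos(np.radians(-36.9)),np.sin(np.radians(-36.9)); M=np.array([[c,-s],[s,c]])
for n,h in(('red',(H<8)|(H>172)),('blue',(H>100)&(H<125)),('yel',(H>20)&(H<35))):
    m=roi(340,160,480,280)&h&(S>110)&(Q[...,2]>.18)
    v,u=np.where(m); X=((ray('top',np.c_[u,v],.204)[:,:2]-O)@M*1000); r=cv2.minAreaRect(X.astype('f4')); print(n,len(u),r)
E
```

```text
scan (array([450.4, -23.8]), array([ 98.7, 137.2]), 0.6, 1064, [[400.0, 44.0], [402.0, -93.0], [500.0, -92.0], [499.0, 45.0]])
barrel (array([448.5,  20.1]), array([96. , 43.9]), 0.9, 593, [[400.0, 41.0], [401.0, -3.0], [497.0, -1.0], [496.0, 43.0]])
handle (array([447.8, -41.6]), array([33. , 74.3]), 0.6, 121, [[431.0, -5.0], [432.0, -79.0], [465.0, -79.0], [464.0, -4.0]])
tin (array([524.5, 261.2]), array([79.9, 76.3]), 64.2, 657, [[473.0, 242.0], [541.0, 209.0], [576.0, 281.0], [508.0, 314.0]])
red 130 ((-14.555630683898926, 89.2045669555664), (68.1077651977539, 13.07446002960205), 89.3279037475586)
blue 91 ((-14.020195960998535, -72.73303985595703), (7.909995079040527, 67.81682586669922), 0.3719320297241211)
yel 127 ((-15.513240814208984, 5.905933380126953), (12.895808219909668, 70.1689453125), 0.3518926501274109)
```

View pics/s11.png

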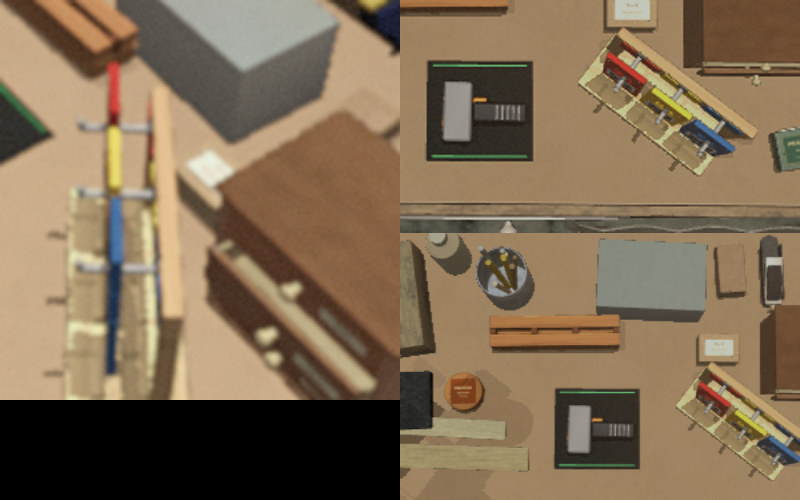

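```bash
python3 - <<'E'
from h import *
O=np.array([.467,-.313]);c,s=np.cos(np.radians(-36.9)),np.sin(np.radians(-36.9)); M=np.array([[c,-s],[s,c]])
for n,box in(('side',(315,190,375,320)),('top',(340,160,480,280))):
    b,Q=snap(n); H,S,V=cv2.split(cv2.cvtColor(b,cv2.COLOR_BGR2HSV)); L=np.dstack([(Q[...,:2]-O)@M,Q[...,2]])*1000
    for k,h in(('red',(H<8)|(H>172)),('yel',(H>18)&(H<35)),('blue',(H>100)&(H<125))):
        m=roi(*box)&h&(S>100)&(abs(L[...,0]+14)<14)&(L[...,2]>150); X=L[m]
        t=X[X[:,2]>196]; print(n,k,len(X),len(t),'top-edge y',np.percentile(t[:,1],[1,99]).round(1) if len(t) else 0,'zmax',X[:,2].max().round())
    m=roi(*box)&(S<70)&(V>90)&(abs(L[...,2]-159)<7)&(L[...,0]>-38)&(L[...,0]<-22)
    for y0 in(80,0,-80):
        X=L[m&(abs(L[...,1]-y0)<15)]; print(n,'rod',y0,len(X),np.median(X,0).round(1) if len(X) else 0)
E
```

```text
side red 80 78 top-edge y [ 53.8 126. ] zmax 208.0
side yel 106 89 top-edge y [-29.4  39.4] zmax 206.0
side blue 113 75 top-edge y [-107.1  -40.5] zmax 207.0
side rod 80 18 [-29.3  81.6 159.9]
side rod 0 22 [-29.6   0.9 159.4]
side rod -80 23 [-31.  -78.9 159.6]
top red 157 110 top-edge y [ 56.4 122.5] zmax 209.0
top yel 196 125 top-edge y [-28.6  38.6] zmax 210.0
top blue 98 98 top-edge y [-105.4  -39.9] zmax 210.0
top rod 80 18 [-30.4  81.1 160.8]
top rod 0 18 [-30.    1.1 159.6]
top rod -80 20 [-29.5 -79.4 159. ]
```

The plates sit +8, +4 and +5 mm along y from their rods (limit 14 mm), square and hanging free. The scanner is on its mat and the tin hasn't moved, so I'm handing in.

```bash
python3 -c "
from h import *
print(close_job())"
```

```text
the job is handed in; nothing more can be done
None
```

I scanned the red, yellow and blue labels in that order, laid the scanner back on the middle of its mat, hung all three plates on their own hooks and handed the job in; the hand-in returned no verdict.

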